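# Switch on the microscope station in order

### The arm

A 6-joint arm with a two-finger parallel gripper is mounted at the origin on the work surface. World frame = base frame: x ahead of the robot, y to its left, z up, the work surface at z = 0. Lengths are in mm, angles in rad, forces in N, time in s.
With the tool pointing down it reaches from about 275 to 825 mm from the base axis. Payload 5.2 kg.
Tool frame: the origin (TCP) lies midway between the tips of the shut fingers; the grasp point (between the pads) lies 19 mm behind it; z points along the fingers, y is the direction in which the jaws open and shut (so a half turn about z gives the same grasp; the last joint's range is limited). The gripper opens to 93 mm and grips with 3 to 60 N. Pads are 15 mm wide; open, the fingers measure 128 mm over their backs; the gripper's body (75 mm by 188 mm) begins 65 mm behind the grasp point.
Start: joints at [-1.509, 0.259, 1.535, -0, 1.348, -0.203], TCP at [143.965, -530.829, 218.653] pointing down, gripper open.
Joint ranges: [-3.14, 3.14], [-0.91, 2.08], [0.19, 2.58], [-1.22, 4.36], [0.22, 2.71], [-3.12, 3.12]. Speed limits (rad/s): [2.57, 2.57, 3.14, 3.14, 3.14, 3.14].

### API

Orientations are given as [roll, pitch, yaw] about the fixed x, y, z axes, in that order (R = Rz(yaw) Ry(pitch) Rx(roll)).
In Python, from plant import * gives the robot as it stands.
- The arm moves only by the shell command python3 -m inch 'ROWS' [FORCE]. ROWS is JSON, a list of rows, each an object of numbers: "dx", "dy", "dz": the shift along the tool's x, y, z in cm; "wx", "wy", "wz": the turn, a rotation vector about the tool's x, y, z in degrees; "hand": the closure, from 0 (fully open) to 1 (shut). A call has exactly 8 rows; each row is the pose to reach, as a shift and turn from the pose commanded when the call began, along the tool's axes at that moment; what a row does not reach only later rows make up. A row lasts 1/12 s, in which the tool goes at most 41.7 mm and 7.16 degrees, less where a joint would pass 70% of its speed; a pose out of reach is approached as far as the arm can. A call with a gripper value outside its range is refused whole. The fingers move at their own pace and stop on an object; FORCE is the grip in N (left out, the last holds). Time passes only in rows, so rows that repeat a pose let the fingers close, or fill a call up. It gives the time, the measured TCP pose, the force and the opening at its end, in the units of the state.
- state(): the state, without advancing time (a new reading comes with each control period).
- snapshot(name): name is "scene" or "top" or "wrist"; returns the picture (480x640x3 uint8, red, green, blue); there is no depth.
- calibration(name): a dict with "vertical_fov" (degrees; the focal length in pixels is half the picture's height over the tangent of half this angle, whatever the lens; pixels are square), "cx", "cy" (the principal point, pixels), "T" (4x4, takes a point from camera to world coordinates); the wrist camera has in their place "T_tool_cam" (4x4, takes a point from camera to tool coordinates, whose origin is the TCP and whose axes are the flange's). Camera axes: x right, y down, z forward; pixel columns grow to the right and rows downward; lengths in mm; the calibration is good to about 2 mm. A picture is of the moment at which its call begins: read the wrist's pose just before it. calibration takes no time and is no camera call.
- finish_job(): hands the job in, once; it reports no verdict.
The state is a dict: "t": time; "joint_pos": joint angles; "qd": joint speeds; "joint_efforts": joint torques, N m; "eef_pos": TCP position; "ee_rot": TCP orientation; "ft_force": force on the tool from outside, world axes, zero at the start; "wrist_torque": the same for the moment, N m; "width": finger opening in mm.
Only numpy, scipy, OpenCV 4.12 (cv2) and the standard library are available. Lean on these libraries where they do the work, as an engineer would, in place of code of your own. Each camera call takes 0.05 s, during which the arm holds its last target. There are 200 camera calls.

### The job

Switch on the microscope station with light fingertip presses: first push in the long bar-shaped key (power supply), then the large round key (lamp), then the square key (camera); each stays down once pushed in. Leave the small round key (steriliser) up, press gently without leaning on the keys, and do not pick up, tip or shove the switch boxes or disturb the jar, dish and carton.

Things in the scene. Friction and masses are not known exactly. Their poses are not given: they have to be found in the camera images.
- supply_box: white plastic switch box with a long bar-shaped black key on top, standing loose on the bench; 80 x 80 x 45 mm high, about 0.6 kg; origin at the centre of its underside, z up; the key sits in the centre of its top
- bar_key_top (a point): centre of the top face of that key (20 mm along the box's x, 60 mm along its y, 20 mm tall); 65 mm above the bench while the key is up, and it goes down with the key; z up, x and y along the box's sides; besides the key's travel its cap is soft, sinks about 1 mm per 1.5 N (at most 8 mm) and springs back by that part when let go, so to push the key in the top must go down about 7 to 10 mm
- bar_key (a joint): how far that key is latched down, in m: 0 is up, 0.008 is the hard end of its travel; it gives way at about 2.5 N all the way, has no return spring and stays wherever it is left; it counts as pushed in from 0.005; more than 25 N on it is too hard, and a push faster than about 20 mm per second can exceed that when it reaches its end
- lamp_box: white plastic switch box with a large round black key on top, standing loose on the bench; 80 x 80 x 45 mm high, about 0.6 kg; origin at the centre of its underside, z up; the key sits in the centre of its top
- round_key_top (a point): centre of the top face of that key (40 mm in diameter, 20 mm tall); 65 mm above the bench while the key is up, and it goes down with the key; z up, x and y along the box's sides; besides the key's travel its cap is soft, sinks about 1 mm per 1.5 N (at most 8 mm) and springs back by that part when let go, so to push the key in the top must go down about 7 to 10 mm
- round_key (a joint): how far that key is latched down, in m: 0 is up, 0.008 is the hard end of its travel; it gives way at about 2.5 N all the way, has no return spring and stays wherever it is left; it counts as pushed in from 0.005; more than 25 N on it is too hard, and a push faster than about 20 mm per second can exceed that when it reaches its end
- camera_box: white plastic switch box with a square black key on top, standing loose on the bench; 80 x 80 x 45 mm high, about 0.6 kg; origin at the centre of its underside, z up; the key sits in the centre of its top
- square_key_top (a point): centre of the top face of that key (44 x 44 mm, 20 mm tall); 65 mm above the bench while the key is up, and it goes down with the key; z up, x and y along the box's sides; besides the key's travel its cap is soft, sinks about 1 mm per 1.5 N (at most 8 mm) and springs back by that part when let go, so to push the key in the top must go down about 7 to 10 mm
- square_key (a joint): how far that key is latched down, in m: 0 is up, 0.008 is the hard end of its travel; it gives way at about 2.5 N all the way, has no return spring and stays wherever it is left; it counts as pushed in from 0.005; more than 25 N on it is too hard, and a push faster than about 20 mm per second can exceed that when it reaches its end
- steriliser_box: white plastic switch box with a small round black key, to be left alone, on top, standing loose on the bench; 80 x 80 x 45 mm high, about 0.6 kg; origin at the centre of its underside, z up; the key sits in the centre of its top
- small_key_top (a point): centre of the top face of that key (22 mm in diameter, 20 mm tall); 65 mm above the bench while the key is up, and it goes down with the key; z up, x and y along the box's sides; besides the key's travel its cap is soft, sinks about 1 mm per 1.5 N (at most 8 mm) and springs back by that part when let go, so to push the key in the top must go down about 7 to 10 mm
- small_key (a joint): how far that key is latched down, in m: 0 is up, 0.008 is the hard end of its travel; it gives way at about 2.5 N all the way, has no return spring and stays wherever it is left; it must stay up (below 0.003); more than 25 N on it is too hard, and a push faster than about 20 mm per second can exceed that when it reaches its end
- jar: closed glass jar with a white cap, 66 mm in diameter, 110 mm tall, bystander; origin at the centre of its underside
- petri_dish: flat round lidded dish, 90 mm in diameter, 20 mm tall, bystander; origin at the centre of its underside
- carton: small upright cardboard carton, 40 x 60 mm, 75 mm tall, bystander; origin at the centre of its underside
Things that resemble listed ones, but are neither listed nor needed, are in the scene too. What is shaped like the camera_box but orange is not meant. Leave any green look-alike of the supply_box alone.

How it is judged (in metres and radians):
On the way, in this order (a step that is already met when the one before it is completed fails the run):
1. the bar key is pushed in, the round and square keys are still up (value of joint bar_key above 0.005 m and value of joint each of round_key, square_key below 0.003 m), for 0.1 s.
2. the round key is pushed in too, the square key is still up (value of joint each of bar_key, round_key above 0.005 m and value of joint square_key below 0.003 m), for 0.1 s.
3. the square key is pushed in too (value of joint each of bar_key, round_key, square_key above 0.005 m), for 0.1 s.
At the end, for the whole second after the job is handed in: The bar, round and square keys are each down by more than 5 mm, the small round key is up (less than 3 mm down), and all four boxes, the jar, dish and carton stand upright and at rest within 20 mm of where they started (all of step 3 and value of joint small_key below 0.003 m and distance of each of supply_box, lamp_box, camera_box, steriliser_box, jar, petri_dish, carton from where it was at the start of the episode below 0.02 m and angle between each of supply_box, lamp_box, camera_box, steriliser_box, jar, petri_dish, carton's own z axis and vertical below 0.1 rad and linear speed of each of supply_box, lamp_box, camera_box, steriliser_box, jar, petri_dish, carton below 0.02 m/s); the robot touches nothing.
It fails at once if a key is pushed out of order: the round key before the bar key is in, or the square key before the round key is in ((value of joint round_key above 0.003 m and value of joint bar_key below 0.005 m) or (value of joint square_key above 0.003 m and value of joint round_key below 0.005 m)).
It fails at once if the small round key is pushed (value of joint small_key above 0.003 m).
It fails at once if a switch box is pressed harder than 25 N (contact force between any of the fingers, the arm and supply_box above 25 N or contact force between any of the fingers, the arm and lamp_box above 25 N or contact force between any of the fingers, the arm and camera_box above 25 N or contact force between any of the fingers, the arm and steriliser_box above 25 N).
It fails at once if a switch box is lifted 8 mm, tipped, or shoved more than 20 mm (height (world z) of any of supply_box, lamp_box, camera_box, steriliser_box above 0.008 m or angle between any of supply_box, lamp_box, camera_box, steriliser_box's own z axis and vertical above 0.15 rad or distance of any of supply_box, lamp_box, camera_box, steriliser_box from where it was at the start of the episode above 0.02 m).
It fails at once if the jar, dish or carton is moved more than 20 mm or tipped (distance of any of jar, petri_dish, carton from where it was at the start of the episode above 0.02 m or angle between any of jar, petri_dish, carton's own z axis and vertical above 0.2 rad).
It also fails if it takes over 48 s, if anything falls off the work surface, if the arm or the gripper's body presses on something with over 40 N, if the wrist force passes 120 N, or if a joint passes its speed limit or range.

## Working session

There is one attempt and no reset: what is moved stays moved. The work goes in short steps, Python scripts to look and compute and a shell command to move; the robot and the scene stay as the last step left them, time stands still between calls to the robot, and variables do not carry over. Pictures are saved under pics/ and viewed, about 8 in all and at most 12, crops included, and the job is handed in when it is done.

```bash
mkdir -p pics; python3 - <<'E'
from plant import *
import cv2
for n in("top","scene"):
    cv2.imwrite(f"pics/{n}0.png",cv2.cvtColor(snapshot(n),cv2.COLOR_RGB2BGR)); c=calibration(n); print(n,c)
print(calibration("wrist")); print(state())
E
```

```text
top {'vertical_fov': 51.74418687926498, 'cx': 314.38143186392074, 'cy': 237.6649220433514, 'T': array([[ 1.71808087e-02, -9.92341116e-01,  1.22327144e-01,
         4.92993717e+02],
       [-9.99852319e-01, -1.71006310e-02,  1.70536230e-03,
        -1.13144758e+01],
       [ 3.99570229e-04, -1.22338378e-01, -9.92488369e-01,
         8.47877236e+02],
       [ 0.00000000e+00,  0.00000000e+00,  0.00000000e+00,
         1.00000000e+00]])}
scene {'vertical_fov': 57.69644461669228, 'cx': 323.02822356038126, 'cy': 236.08863076789595, 'T': array([[-7.63718511e-01,  5.42967166e-01, -3.49171437e-01,
         8.21583723e+02],
       [ 6.45447522e-01,  6.51866364e-01, -3.98080066e-01,
         2.70425894e+02],
       [ 1.14687100e-02, -5.29392954e-01, -8.48299221e-01,
         6.86651365e+02],
       [ 0.00000000e+00,  0.00000000e+00,  0.00000000e+00,
         1.00000000e+00]])}
{'vertical_fov': 71.49031176705167, 'cx': 324.4366144489104, 'cy': 241.29024465039058, 'T_tool_cam': array([[-3.99372478e-04, -9.53908770e-01, -3.00096484e-01,
         8.35608059e+01],
       [ 9.99999492e-01, -1.0319088
[... 182 characters left out ...]
000000e+00,
         1.00000000e+00]])}
{'t': 0.1, 'joint_pos': array([-1.50878717e+00,  2.59265065e-01,  1.53592404e+00,  2.34007457e-05,
        1.34802502e+00, -2.02799224e-01]), 'qd': array([-0.00040359, -0.0008126 , -0.00281802,  0.00115045, -0.00026976,
        0.00062443]), 'joint_efforts': array([ 2.44059520e-03, -4.38205504e+01, -2.84644550e+01,  7.23492843e-02,
        3.61761893e-02, -4.98567510e-05]), 'eef_pos': array([ 143.94960782, -530.33528199,  217.92347952]), 'ee_rot': array([-3.14000900e+00, -3.48930558e-04,  2.64802913e-01]), 'ft_force': array([0.07329448, 0.59499501, 0.25136481]), 'wrist_torque': array([-0.0175308 , -0.02338946, -0.01943734]), 'width': 92.75581449734412}
```

View pics/top0.png

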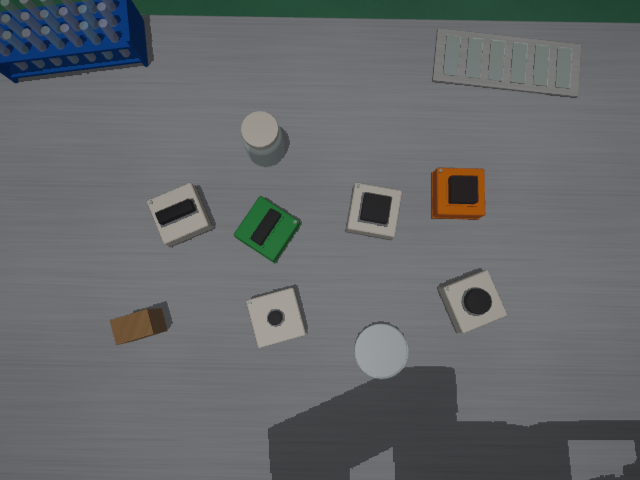

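View pics/scene0.png

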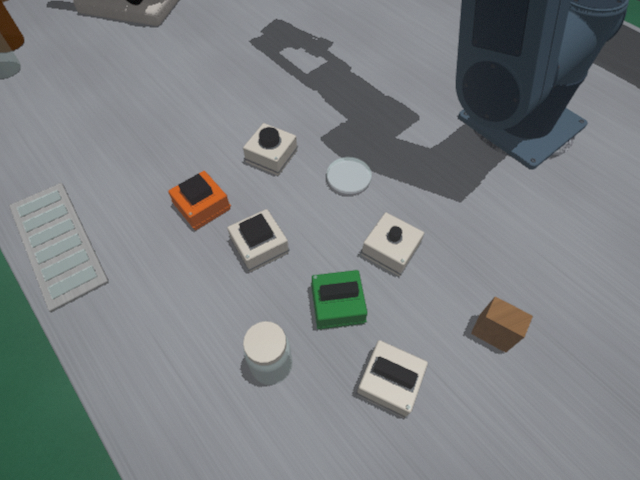

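Top view candidates:
- **Bar key:** white box at (176,211). The green box at (265,226) is excluded.
- **Large round key:** (477,301). The small round key at (276,317) is to be left alone.
- **Square key:** white box at (376,208). The orange box at (463,190) is excluded.

The jar is at (262,135), the dish at (381,350) and the carton at (138,325). The scene view agrees, with the bar at (395,372), round at (269,138) and square at (256,229).

```bash
cat > h.py <<'E'
import numpy as np, cv2
from plant import *
def ray(c,T,p):
    f=240/np.tan(np.radians(c["vertical_fov"]/2))
    d=T[:3,:3]@np.array([(p[0]-c["cx"])/f,(p[1]-c["cy"])/f,1]); return T[:3,3],d/np.linalg.norm(d)
def onz(c,T,p,z):
    o,d=ray(c,T,p); return o+d*(z-o[2])/d[2]
def dark(img,p,r=26):
    x,y=p; m=(img.max(2)<60).astype(np.uint8); n,l,s,ce=cv2.connectedComponentsWithStats(m)
    k=l[y,x]; assert k
    cn=cv2.findContours((l==k).astype(np.uint8),0,2)[0][0]
    return ce[k],cv2.minAreaRect(cn),s[k]
E
python3 - <<'E'
from h import *
im={n:cv2.cvtColor(cv2.imread(f"pics/{n}0.png"),cv2.COLOR_BGR2RGB) for n in("top","scene")}
P={"bar":((176,211),(395,372)),"round":((477,301),(269,137)),"square":((376,208),(256,229)),"small":((276,317),(395,234))}
for k,(a,b) in P.items():
    R=[];
    for n,p in(("top",a),("scene",b)):
        c=calibration(n); ce,rect,s=dark(im[n],p); q=onz(c,c["T"],ce,60)
        cor=[onz(c,c["T"],x,65)[:2] for x in cv2.boxPoints(rect)]
        print(k,n,ce.round(1),"z60",q.round(1),"sides",[round(float(np.linalg.norm(cor[i]-cor[i+1])),1) for i in(0,1)],"edgeang",np.degrees(np.arctan2(*(cor[1]-cor[0])[::-1])).round(1),"area",s[4])
        R.append(ray(c,c["T"],ce))
    (o1,d1),(o2,d2)=R; t=np.linalg.lstsq(np.c_[d1,-d2],o2-o1,rcond=None)[0]
    A,B=o1+t[0]*d1,o2+t[1]*d2; print("  tri",((A+B)/2).round(1),"gap",np.linalg.norm(A-B).round(1))
t=cv2.imread("pics/top0.png")
cv2.imwrite("pics/crop1.png",np.hstack([cv2.resize(t[y-40:y+40,x-40:x+40],(260,260),interpolation=2) for x,y in((176,211),(477,301),(376,208))]))
E
```

```text
bar top [175.5 211.5] z60 [628.7 214.9  60. ] sides [63.5, 23.4] edgeang -65.4 area 554
bar scene [394.7 372.7] z60 [633.  216.2  60. ] sides [23.6, 59.9] edgeang -157.8 area 688
  tri [630.4 216.2  53. ] gap 1.6
round top [476.9 301. ] z60 [ 493.8 -268.4   60. ] sides [40.9, 37.4] edgeang -89.0 area 556
round scene [268.7 137.4] z60 [ 498.  -267.2   60. ] sides [37.7, 51.1] edgeang 140.5 area 320
  tri [ 494.5 -271.    54.5] gap 2.2
square top [375.2 208.1] z60 [ 639.9 -107.5   60. ] sides [45.2, 44.6] edgeang -9.5 area 761
square scene [255.5 230.2] z60 [ 644.5 -106.4   60. ] sides [46.5, 51.8] edgeang 172.7 area 664
  tri [ 642.  -109.1   53.9] gap 2.5
small top [274.7 317.3] z60 [462.8  50.2  60. ] sides [20.3, 20.1] edgeang -89.0 area 157
small scene [394.6 233.9] z60 [467.1  51.1  60. ] sides [18.8, 28.1] edgeang 140.2 area 142
  tri [463.2  49.8  54.4] gap 2.0
```

View pics/crop1.png

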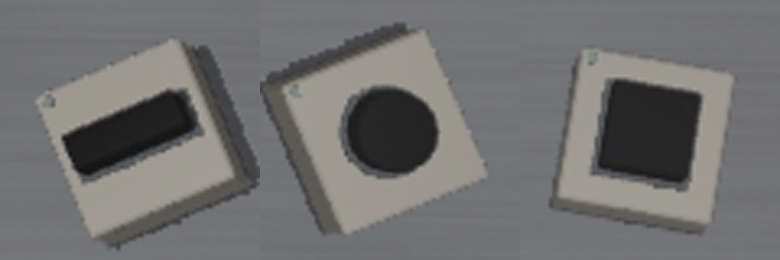

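The crops show the three right white keys, and their sizes match: bar 63x23, round about 40, square 45 mm. Targets in mm are bar (630,215.5), round (495,-269.5) and square (641,-108). I'll shut the hand, align tool y with the bar (yaw 24.6°) and travel at about z = 200.

```bash
cat > go.py <<'E'
import sys
from h import *
from scipy.spatial.transform import Rotation as R
s=state(); x,y,z,yaw=map(float,sys.argv[1:5]); Q=R.from_euler("xyz",s["ee_rot"])
d=Q.inv().apply(np.array([x,y,z])-s["eef_pos"])/10
w=(Q.inv()*R.from_euler("xyz",[180,0,yaw],degrees=True)).as_rotvec(degrees=True)
print("cm",d.round(2),"deg",w.round(1),"at",s["eef_pos"].round(1),"F",s["ft_force"].round(1),"w",round(s["width"],1),"t",s["t"])
E
python3 -m inch '[{"dx":66.5,"dy":-59.3,"dz":2,"wz":-9.4,"hand":1},{"dx":66.5,"dy":-59.3,"dz":2,"wz":-9.4,"hand":1},{"dx":66.5,"dy":-59.3,"dz":2,"wz":-9.4,"hand":1},{"dx":66.5,"dy":-59.3,"dz":2,"wz":-9.4,"hand":1},{"dx":66.5,"dy":-59.3,"dz":2,"wz":-9.4,"hand":1},{"dx":66.5,"dy":-59.3,"dz":2,"wz":-9.4,"hand":1},{"dx":66.5,"dy":-59.3,"dz":2,"wz":-9.4,"hand":1},{"dx":66.5,"dy":-59.3,"dz":2,"wz":-9.4,"hand":1}]' 10
python3 go.py 630 215.5 200 24.6
```

```text
cm [ 66.43 -59.26   1.91] deg [-0.1 -0.  -9.4] at [ 143.9 -530.3  217.9] F [0.1 0.6 0.3] w 92.8 t 0.1validation failed for argument at $[0]...
```

```bash

python3 -m inch '[{"dx":66.5,"dy":-59.3,"dz":2,"wx":0,"wy":0,"wz":-9.4,"hand":1},{"dx":66.5,"dy":-59.3,"dz":2,"wx":0,"wy":0,"wz":-9.4,"hand":1},{"dx":66.5,"dy":-59.3,"dz":2,"wx":0,"wy":0,"wz":-9.4,"hand":1},{"dx":66.5,"dy":-59.3,"dz":2,"wx":0,"wy":0,"wz":-9.4,"hand":1},{"dx":66.5,"dy":-59.3,"dz":2,"wx":0,"wy":0,"wz":-9.4,"hand":1},{"dx":66.5,"dy":-59.3,"dz":2,"wx":0,"wy":0,"wz":-9.4,"hand":1},{"dx":66.5,"dy":-59.3,"dz":2,"wx":0,"wy":0,"wz":-9.4,"hand":1},{"dx":66.5,"dy":-59.3,"dz":2,"wx":0,"wy":0,"wz":-9.4,"hand":1}]' 10
python3 go.py 630 215.5 200 24.6
```

```text
t: 0.77
eef_pos: [326.4, -249.7, 211.0]
ee_rot: [-3.141, -0.0, 0.428]
ft_force: [1.1, -0.8, -0.5]
width: 44.2
cm [ 46.94 -29.71   1.11] deg [-0.  -0.  -0.1] at [ 326.4 -249.7  211. ] F [ 1.1 -0.8 -0.5] w 44.2 t 0.7667
```

```bash

python3 -m inch '[{"dx":46.9,"dy":-29.7,"dz":1.1,"wx":0,"wy":0,"wz":0,"hand":1},{"dx":46.9,"dy":-29.7,"dz":1.1,"wx":0,"wy":0,"wz":0,"hand":1},{"dx":46.9,"dy":-29.7,"dz":1.1,"wx":0,"wy":0,"wz":0,"hand":1},{"dx":46.9,"dy":-29.7,"dz":1.1,"wx":0,"wy":0,"wz":0,"hand":1},{"dx":46.9,"dy":-29.7,"dz":1.1,"wx":0,"wy":0,"wz":0,"hand":1},{"dx":46.9,"dy":-29.7,"dz":1.1,"wx":0,"wy":0,"wz":0,"hand":1},{"dx":46.9,"dy":-29.7,"dz":1.1,"wx":0,"wy":0,"wz":0,"hand":1},{"dx":46.9,"dy":-29.7,"dz":1.1,"wx":0,"wy":0,"wz":0,"hand":1}]'
python3 go.py 630 215.5 120 24.6
```

```text
t: 1.43
eef_pos: [508.4, 29.8, 204.3]
ee_rot: [-3.142, 0.0, 0.429]
ft_force: [1.0, -0.9, -0.3]
width: 0.3
cm [ 18.79 -11.82   8.42] deg [-0.  0. -0.] at [508.4  29.8 204.3] F [ 1.  -0.9 -0.3] w 0.3 t 1.4333
```

```bash

python3 -m inch '[{"dx":18.8,"dy":-11.8,"dz":7,"wx":0,"wy":0,"wz":0,"hand":1},{"dx":18.8,"dy":-11.8,"dz":7,"wx":0,"wy":0,"wz":0,"hand":1},{"dx":18.8,"dy":-11.8,"dz":7,"wx":0,"wy":0,"wz":0,"hand":1},{"dx":18.8,"dy":-11.8,"dz":7,"wx":0,"wy":0,"wz":0,"hand":1},{"dx":18.8,"dy":-11.8,"dz":7,"wx":0,"wy":0,"wz":0,"hand":1},{"dx":18.8,"dy":-11.8,"dz":7,"wx":0,"wy":0,"wz":0,"hand":1},{"dx":18.8,"dy":-11.8,"dz":7,"wx":0,"wy":0,"wz":0,"hand":1},{"dx":18.8,"dy":-11.8,"dz":7,"wx":0,"wy":0,"wz":0,"hand":1}]'
python3 go.py 630 215.5 70 24.6
python3 - <<'E'
import sys
from h import *
from scipy.spatial.transform import Rotation as R
s=state(); im=snapshot("wrist"); c=calibration("wrist")
W=np.eye(4); W[:3,:3]=R.from_euler("xyz",s["ee_rot"]).as_matrix(); W[:3,3]=s["eef_pos"]; T=W@c["T_tool_cam"]
f=240/np.tan(np.radians(c["vertical_fov"]/2)); C=np.linalg.inv(T)@np.array([630,215.5,65,1]); print("predicted px",f*C[0]/C[2]+c["cx"],f*C[1]/C[2]+c["cy"])
m=(im.max(2)<60).astype(np.uint8); n,l,S,ce=cv2.connectedComponentsWithStats(m)
for i in range(1,n):
    if S[i][4]>800: print(S[i],ce[i].round(1),onz(c,T,ce[i],63).round(1))
cv2.imwrite("pics/w1.png",cv2.cvtColor(im,cv2.COLOR_RGB2BGR))
E
```

```text
t: 2.1
eef_pos: [629.0, 214.1, 132.6]
ee_rot: [-3.141, 0.003, 0.431]
ft_force: [0.4, -0.6, 1.1]
width: 0.5
cm [ 0.17 -0.09  6.26] deg [-0.   0.2  0.1] at [629.  214.1 132.6] F [ 0.4 -0.6  1.1] w 0.5 t 2.1
predicted px 324.11938248632697 252.02265419267306
[ 282  232   81   32 2446] [322.5 247.8] [631.9 217.7  63. ]
[  331   311   309   119 20221] [447.9 376.1] [571.7  72.8  63. ]
[    0   330   319   108 16581] [216.8 383.4] [482.2 249.   63. ]
[   0  462  640   18 9523] [316.9 472.1] [424.8 128.9  63. ]
```

View pics/w1.png

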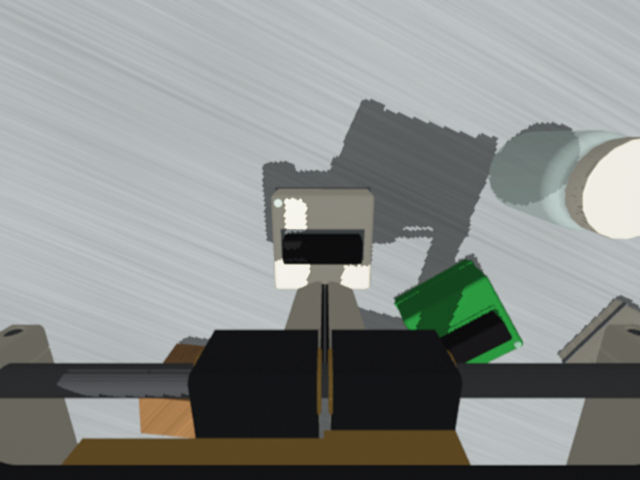

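The wrist view shows the white bar key at (322,248), square to the fingers, with green well off to the right. The wrist estimate of (632,218) agrees with the earlier one, so I'll use (631,216.5). Next I descend to just above it.

```bash

python3 -m inch '[{"dx":0.27,"dy":-0.12,"dz":1.5,"wx":0,"wy":0,"wz":0,"hand":1},{"dx":0.27,"dy":-0.12,"dz":3,"wx":0,"wy":0,"wz":0,"hand":1},{"dx":0.27,"dy":-0.12,"dz":4.5,"wx":0,"wy":0,"wz":0,"hand":1},{"dx":0.27,"dy":-0.12,"dz":5.2,"wx":0,"wy":0,"wz":0,"hand":1},{"dx":0.27,"dy":-0.12,"dz":5.6,"wx":0,"wy":0,"wz":0,"hand":1},{"dx":0.27,"dy":-0.12,"dz":5.8,"wx":0,"wy":0,"wz":0,"hand":1},{"dx":0.27,"dy":-0.12,"dz":5.8,"wx":0,"wy":0,"wz":0,"hand":1},{"dx":0.27,"dy":-0.12,"dz":5.8,"wx":0,"wy":0,"wz":0,"hand":1}]'
python3 go.py 631 216.5 55 24.6
```

```text
t: 2.82
eef_pos: [632.3, 215.0, 77.6]
ee_rot: [3.141, -0.001, 0.429]
ft_force: [0.1, -0.3, 0.2]
width: 0.2
cm [-0.06 -0.19  2.26] deg [ 0.  -0.1 -0. ] at [632.3 215.   77.6] F [ 0.1 -0.3  0.2] w 0.2 t 2.8167
```

```bash

python3 -m inch '[{"dx":-0.06,"dy":-0.15,"dz":0.5,"wx":0,"wy":0,"wz":0,"hand":1},{"dx":-0.06,"dy":-0.15,"dz":0.8,"wx":0,"wy":0,"wz":0,"hand":1},{"dx":-0.06,"dy":-0.15,"dz":0.9,"wx":0,"wy":0,"wz":0,"hand":1},{"dx":-0.06,"dy":-0.15,"dz":1.0,"wx":0,"wy":0,"wz":0,"hand":1},{"dx":-0.06,"dy":-0.15,"dz":1.1,"wx":0,"wy":0,"wz":0,"hand":1},{"dx":-0.06,"dy":-0.15,"dz":1.2,"wx":0,"wy":0,"wz":0,"hand":1},{"dx":-0.06,"dy":-0.15,"dz":1.3,"wx":0,"wy":0,"wz":0,"hand":1},{"dx":-0.06,"dy":-0.15,"dz":1.4,"wx":0,"wy":0,"wz":0,"hand":1}]'
python3 go.py 631 216.5 55 24.6
```

```text
t: 3.48
eef_pos: [630.6, 216.5, 62.8]
ee_rot: [-3.142, -0.0, 0.429]
ft_force: [-0.9, -0.3, 2.3]
width: 0.7
cm [0.04 0.01 0.78] deg [-0. -0. -0.] at [630.6 216.5  62.8] F [-0.9 -0.3  2.3] w 0.7 t 3.4833
```

Contact of about 2.3 N at z = 62.8 is as expected. I'll press another 8 mm at 12 mm/s.

```bash

python3 -m inch '[{"dx":0,"dy":0,"dz":0.1,"wx":0,"wy":0,"wz":0,"hand":1},{"dx":0,"dy":0,"dz":0.2,"wx":0,"wy":0,"wz":0,"hand":1},{"dx":0,"dy":0,"dz":0.3,"wx":0,"wy":0,"wz":0,"hand":1},{"dx":0,"dy":0,"dz":0.4,"wx":0,"wy":0,"wz":0,"hand":1},{"dx":0,"dy":0,"dz":0.5,"wx":0,"wy":0,"wz":0,"hand":1},{"dx":0,"dy":0,"dz":0.6,"wx":0,"wy":0,"wz":0,"hand":1},{"dx":0,"dy":0,"dz":0.7,"wx":0,"wy":0,"wz":0,"hand":1},{"dx":0,"dy":0,"dz":0.8,"wx":0,"wy":0,"wz":0,"hand":1}]'
python3 go.py 631 216.5 55 24.6
```

```text
t: 4.15
eef_pos: [630.7, 216.5, 54.6]
ee_rot: [-3.142, -0.0, 0.429]
ft_force: [-1.2, 0.2, 3.7]
width: 0.3
cm [ 0.03  0.01 -0.04] deg [-0. -0. -0.] at [630.7 216.5  54.6] F [-1.2  0.2  3.7] w 0.3 t 4.15
```

Top is 10.4 mm down with 3.7 N, which fits the end of travel (8 mm plus a 2.4 mm soft cap). Retreating, then moving to the large round key.

```bash

python3 -m inch '[{"dx":0,"dy":0,"dz":-2,"wx":0,"wy":0,"wz":0,"hand":1},{"dx":0,"dy":0,"dz":-6,"wx":0,"wy":0,"wz":0,"hand":1},{"dx":0,"dy":0,"dz":-9,"wx":0,"wy":0,"wz":0,"hand":1},{"dx":-32.5,"dy":38.5,"dz":-9,"wx":0,"wy":0,"wz":0,"hand":1},{"dx":-32.5,"dy":38.5,"dz":-9,"wx":0,"wy":0,"wz":0,"hand":1},{"dx":-32.5,"dy":38.5,"dz":-9,"wx":0,"wy":0,"wz":0,"hand":1},{"dx":-32.5,"dy":38.5,"dz":-9,"wx":0,"wy":0,"wz":0,"hand":1},{"dx":-32.5,"dy":38.5,"dz":-9,"wx":0,"wy":0,"wz":0,"hand":1}]'
python3 go.py 495.5 -269 140 24.6
```

```text
t: 4.82
eef_pos: [573.7, 14.1, 144.4]
ee_rot: [3.141, 0.0, 0.43]
ft_force: [0.7, -0.3, 0.2]
width: 0.5
cm [-18.9   22.48   0.45] deg [0. 0. 0.] at [573.7  14.1 144.4] F [ 0.7 -0.3  0.2] w 0.5 t 4.8167
```

```bash

python3 -m inch '[{"dx":-18.9,"dy":22.5,"dz":1,"wx":0,"wy":0,"wz":0,"hand":1},{"dx":-18.9,"dy":22.5,"dz":1,"wx":0,"wy":0,"wz":0,"hand":1},{"dx":-18.9,"dy":22.5,"dz":1,"wx":0,"wy":0,"wz":0,"hand":1},{"dx":-18.9,"dy":22.5,"dz":1,"wx":0,"wy":0,"wz":0,"hand":1},{"dx":-18.9,"dy":22.5,"dz":1,"wx":0,"wy":0,"wz":0,"hand":1},{"dx":-18.9,"dy":22.5,"dz":1,"wx":0,"wy":0,"wz":0,"hand":1},{"dx":-18.9,"dy":22.5,"dz":1,"wx":0,"wy":0,"wz":0,"hand":1},{"dx":-18.9,"dy":22.5,"dz":1,"wx":0,"wy":0,"wz":0,"hand":1}]'
python3 go.py 495.5 -269 70 24.6
cat > look.py <<'E'
import sys
from h import *
from scipy.spatial.transform import Rotation as R
s=state(); im=snapshot("wrist"); c=calibration("wrist")
W=np.eye(4); W[:3,:3]=R.from_euler("xyz",s["ee_rot"]).as_matrix(); W[:3,3]=s["eef_pos"]; T=W@c["T_tool_cam"]
m=(im.max(2)<60).astype(np.uint8); n,l,S,ce=cv2.connectedComponentsWithStats(m)
for i in range(1,n):
    if S[i][4]>800 and S[i][1]+S[i][3]<310: print(S[i],ce[i].round(1),onz(c,T,ce[i],63).round(1))
cv2.imwrite(sys.argv[1],cv2.cvtColor(im,cv2.COLOR_RGB2BGR))
E
python3 look.py pics/w2.png
```

```text
t: 5.48
eef_pos: [494.3, -274.7, 134.1]
ee_rot: [3.138, 0.002, 0.423]
ft_force: [0.3, 0.0, 0.5]
width: 0.4
cm [ 0.35 -0.49  6.41] deg [ 0.2  0.1 -0.3] at [ 494.3 -274.7  134.1] F [0.3 0.  0.5] w 0.4 t 5.4833
[ 363    0   79   40 1946] [404.3  13.9] [ 655.9 -255.4   63. ]
[ 293  221   54   55 2261] [319.9 248.1] [ 495.9 -269.8   63. ]
```

View pics/w2.png

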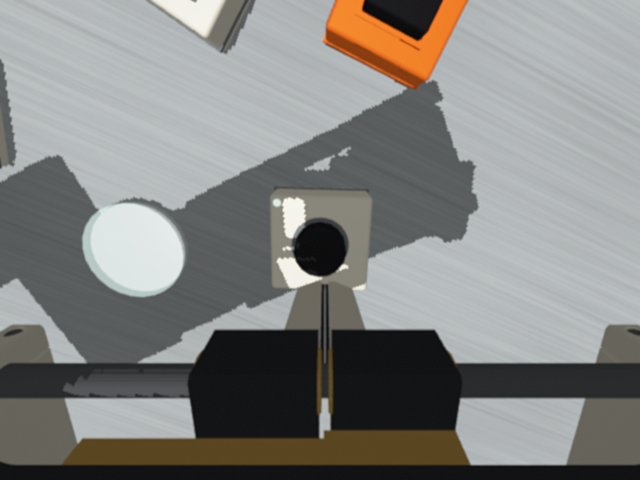

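The wrist view shows the large round key at (320,248), at (495.9,-269.8), with the dish and orange box clear. Descending.

```bash

python3 -m inch '[{"dx":0.3,"dy":-0.4,"dz":1.5,"wx":0,"wy":0,"wz":0,"hand":1},{"dx":0.3,"dy":-0.4,"dz":3,"wx":0,"wy":0,"wz":0,"hand":1},{"dx":0.3,"dy":-0.4,"dz":4.5,"wx":0,"wy":0,"wz":0,"hand":1},{"dx":0.3,"dy":-0.4,"dz":5.2,"wx":0,"wy":0,"wz":0,"hand":1},{"dx":0.3,"dy":-0.4,"dz":5.6,"wx":0,"wy":0,"wz":0,"hand":1},{"dx":0.3,"dy":-0.4,"dz":5.8,"wx":0,"wy":0,"wz":0,"hand":1},{"dx":0.3,"dy":-0.4,"dz":5.8,"wx":0,"wy":0,"wz":0,"hand":1},{"dx":0.3,"dy":-0.4,"dz":5.8,"wx":0,"wy":0,"wz":0,"hand":1}]'
python3 go.py 495.5 -269.5 55 24.6
```

```text
t: 6.2
eef_pos: [497.9, -262.6, 77.2]
ee_rot: [3.141, -0.001, 0.429]
ft_force: [-0.2, 0.7, 0.9]
width: 0.4
cm [-0.5   0.52  2.22] deg [ 0.1 -0.  -0. ] at [ 497.9 -262.6   77.2] F [-0.2  0.7  0.9] w 0.4 t 6.2
```

```bash

python3 -m inch '[{"dx":-0.5,"dy":0.52,"dz":0.2,"wx":0,"wy":0,"wz":0,"hand":1},{"dx":-0.5,"dy":0.52,"dz":0.6,"wx":0,"wy":0,"wz":0,"hand":1},{"dx":-0.5,"dy":0.52,"dz":0.8,"wx":0,"wy":0,"wz":0,"hand":1},{"dx":-0.5,"dy":0.52,"dz":1.0,"wx":0,"wy":0,"wz":0,"hand":1},{"dx":-0.5,"dy":0.52,"dz":1.1,"wx":0,"wy":0,"wz":0,"hand":1},{"dx":-0.5,"dy":0.52,"dz":1.2,"wx":0,"wy":0,"wz":0,"hand":1},{"dx":-0.5,"dy":0.52,"dz":1.3,"wx":0,"wy":0,"wz":0,"hand":1},{"dx":-0.5,"dy":0.52,"dz":1.4,"wx":0,"wy":0,"wz":0,"hand":1}]'
python3 go.py 495.5 -269.5 55 24.6
```

```text
t: 6.87
eef_pos: [494.8, -269.4, 62.6]
ee_rot: [-3.141, 0.0, 0.429]
ft_force: [-1.0, -0.4, 2.2]
width: 0.5
cm [0.06 0.04 0.76] deg [-0.  0. -0.] at [ 494.8 -269.4   62.6] F [-1.  -0.4  2.2] w 0.5 t 6.8667
```

```bash

python3 -m inch '[{"dx":0,"dy":0,"dz":0.1,"wx":0,"wy":0,"wz":0,"hand":1},{"dx":0,"dy":0,"dz":0.2,"wx":0,"wy":0,"wz":0,"hand":1},{"dx":0,"dy":0,"dz":0.3,"wx":0,"wy":0,"wz":0,"hand":1},{"dx":0,"dy":0,"dz":0.4,"wx":0,"wy":0,"wz":0,"hand":1},{"dx":0,"dy":0,"dz":0.5,"wx":0,"wy":0,"wz":0,"hand":1},{"dx":0,"dy":0,"dz":0.6,"wx":0,"wy":0,"wz":0,"hand":1},{"dx":0,"dy":0,"dz":0.7,"wx":0,"wy":0,"wz":0,"hand":1},{"dx":0,"dy":0,"dz":0.8,"wx":0,"wy":0,"wz":0,"hand":1}]'
python3 go.py 641 -108 144.5 24.6
```

```text
t: 7.53
eef_pos: [494.9, -269.4, 54.5]
ee_rot: [-3.142, 0.0, 0.429]
ft_force: [-1.2, 0.7, 4.0]
width: 0.2
cm [20.  -8.6 -9. ] deg [-0.  0. -0.] at [ 494.9 -269.4   54.5] F [-1.2  0.7  4. ] w 0.2 t 7.5333
```

Same signature (4.0 N, 10.5 mm down). On to the square key.

```bash

python3 -m inch '[{"dx":0,"dy":0,"dz":-2,"wx":0,"wy":0,"wz":0,"hand":1},{"dx":0,"dy":0,"dz":-6,"wx":0,"wy":0,"wz":0,"hand":1},{"dx":0,"dy":0,"dz":-8,"wx":0,"wy":0,"wz":0,"hand":1},{"dx":20,"dy":-8.6,"dz":-8,"wx":0,"wy":0,"wz":0,"hand":1},{"dx":20,"dy":-8.6,"dz":-8,"wx":0,"wy":0,"wz":0,"hand":1},{"dx":20,"dy":-8.6,"dz":-8,"wx":0,"wy":0,"wz":0,"hand":1},{"dx":20,"dy":-8.6,"dz":-8,"wx":0,"wy":0,"wz":0,"hand":1},{"dx":20,"dy":-8.6,"dz":-8,"wx":0,"wy":0,"wz":0,"hand":1}]'
python3 -m inch '[{"dx":0,"dy":0,"dz":0,"wx":0,"wy":0,"wz":0,"hand":1},{"dx":0,"dy":0,"dz":0,"wx":0,"wy":0,"wz":0,"hand":1},{"dx":0,"dy":0,"dz":0,"wx":0,"wy":0,"wz":0,"hand":1},{"dx":0,"dy":0,"dz":0,"wx":0,"wy":0,"wz":0,"hand":1},{"dx":0,"dy":0,"dz":0,"wx":0,"wy":0,"wz":0,"hand":1},{"dx":0,"dy":0,"dz":0,"wx":0,"wy":0,"wz":0,"hand":1},{"dx":0,"dy":0,"dz":0,"wx":0,"wy":0,"wz":0,"hand":1},{"dx":0,"dy":0,"dz":0,"wx":0,"wy":0,"wz":0,"hand":1}]'
python3 look.py pics/w3.png
python3 go.py 641.5 -108 77 24.6
```

```text
t: 8.2
eef_pos: [636.2, -113.4, 134.5]
ee_rot: [3.141, -0.001, 0.428]
ft_force: [1.0, 0.1, -0.6]
width: 0.6
t: 8.87
eef_pos: [634.5, -115.8, 134.8]
ee_rot: [3.141, -0.0, 0.428]
ft_force: [0.3, -0.7, 0.6]
width: 0.6
[  34  150   90   66 2998] [ 78.9 182.2] [610.   65.1  63. ]
[ 282  199   77   78 3483] [319.8 237.7] [ 643.3 -107.3   63. ]
[ 461  238   83   71 3426] [500.8 273.4] [ 675.  -246.2   63. ]
cm [ 0.95 -0.4   5.77] deg [ 0.  -0.  -0.1] at [ 634.6 -115.6  134.7] F [ 0.5  0.  -0.3] w 0.7 t 8.9167
```

View pics/w3.png

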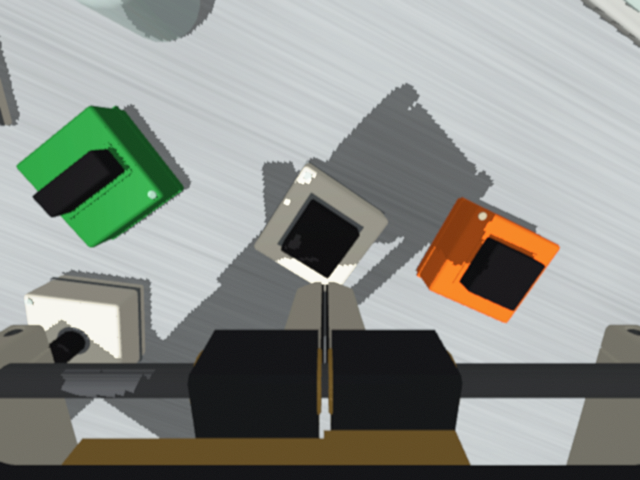

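The wrist view shows the white camera box's square key at (320,238), between green and orange. It gives (643,-107), so I'll use (642,-108).

```bash

python3 -m inch '[{"dx":1,"dy":-0.4,"dz":1.5,"wx":0,"wy":0,"wz":0,"hand":1},{"dx":1,"dy":-0.4,"dz":3,"wx":0,"wy":0,"wz":0,"hand":1},{"dx":1,"dy":-0.4,"dz":4.5,"wx":0,"wy":0,"wz":0,"hand":1},{"dx":1,"dy":-0.4,"dz":5.2,"wx":0,"wy":0,"wz":0,"hand":1},{"dx":1,"dy":-0.4,"dz":5.6,"wx":0,"wy":0,"wz":0,"hand":1},{"dx":1,"dy":-0.4,"dz":5.8,"wx":0,"wy":0,"wz":0,"hand":1},{"dx":1,"dy":-0.4,"dz":5.8,"wx":0,"wy":0,"wz":0,"hand":1},{"dx":1,"dy":-0.4,"dz":5.8,"wx":0,"wy":0,"wz":0,"hand":1}]'
python3 go.py 642 -108 55 24.6
```

```text
t: 9.58
eef_pos: [642.7, -107.3, 77.1]
ee_rot: [3.141, -0.001, 0.429]
ft_force: [0.2, -0.7, -0.6]
width: 0.7
cm [-0.1   0.04  2.21] deg [ 0. -0. -0.] at [ 642.7 -107.3   77.1] F [ 0.2 -0.7 -0.6] w 0.7 t 9.5833
```

```bash

python3 -m inch '[{"dx":-0.1,"dy":0,"dz":0.4,"wx":0,"wy":0,"wz":0,"hand":1},{"dx":-0.1,"dy":0,"dz":0.7,"wx":0,"wy":0,"wz":0,"hand":1},{"dx":-0.1,"dy":0,"dz":0.9,"wx":0,"wy":0,"wz":0,"hand":1},{"dx":-0.1,"dy":0,"dz":1.0,"wx":0,"wy":0,"wz":0,"hand":1},{"dx":-0.1,"dy":0,"dz":1.1,"wx":0,"wy":0,"wz":0,"hand":1},{"dx":-0.1,"dy":0,"dz":1.2,"wx":0,"wy":0,"wz":0,"hand":1},{"dx":-0.1,"dy":0,"dz":1.3,"wx":0,"wy":0,"wz":0,"hand":1},{"dx":-0.1,"dy":0,"dz":1.4,"wx":0,"wy":0,"wz":0,"hand":1}]'
python3 go.py 642 -108 55 24.6
```

```text
t: 10.25
eef_pos: [641.3, -107.6, 62.8]
ee_rot: [3.141, -0.0, 0.429]
ft_force: [-0.1, 0.3, 1.4]
width: 0.3
cm [0.05 0.06 0.78] deg [ 0. -0. -0.] at [ 641.3 -107.6   62.8] F [-0.1  0.3  1.4] w 0.3 t 10.25
```

```bash

python3 -m inch '[{"dx":0,"dy":0,"dz":0.1,"wx":0,"wy":0,"wz":0,"hand":1},{"dx":0,"dy":0,"dz":0.2,"wx":0,"wy":0,"wz":0,"hand":1},{"dx":0,"dy":0,"dz":0.3,"wx":0,"wy":0,"wz":0,"hand":1},{"dx":0,"dy":0,"dz":0.4,"wx":0,"wy":0,"wz":0,"hand":1},{"dx":0,"dy":0,"dz":0.5,"wx":0,"wy":0,"wz":0,"hand":1},{"dx":0,"dy":0,"dz":0.6,"wx":0,"wy":0,"wz":0,"hand":1},{"dx":0,"dy":0,"dz":0.7,"wx":0,"wy":0,"wz":0,"hand":1},{"dx":0,"dy":0,"dz":0.8,"wx":0,"wy":0,"wz":0,"hand":1}]'
```

```text
t: 10.92
eef_pos: [641.3, -107.7, 54.6]
ee_rot: [3.142, -0.0, 0.429]
ft_force: [-0.5, 0.5, 4.4]
width: -0.1
```

Pressed to the end (4.4 N). Retreating straight up, then back towards the base and away to the right, and checking with the fixed cameras.

```bash

python3 -m inch '[{"dx":0,"dy":0,"dz":-2,"wx":0,"wy":0,"wz":0,"hand":1},{"dx":0,"dy":0,"dz":-6,"wx":0,"wy":0,"wz":0,"hand":1},{"dx":0,"dy":0,"dz":-10,"wx":0,"wy":0,"wz":0,"hand":1},{"dx":0,"dy":0,"dz":-13,"wx":0,"wy":0,"wz":0,"hand":1},{"dx":-40,"dy":25,"dz":-13,"wx":0,"wy":0,"wz":0,"hand":1},{"dx":-40,"dy":25,"dz":-13,"wx":0,"wy":0,"wz":0,"hand":1},{"dx":-40,"dy":25,"dz":-13,"wx":0,"wy":0,"wz":0,"hand":1},{"dx":-40,"dy":25,"dz":-13,"wx":0,"wy":0,"wz":0,"hand":1}]'
python3 -m inch '[{"dx":-25,"dy":16,"dz":0,"wx":0,"wy":0,"wz":0,"hand":1},{"dx":-25,"dy":16,"dz":0,"wx":0,"wy":0,"wz":0,"hand":1},{"dx":-25,"dy":16,"dz":0,"wx":0,"wy":0,"wz":0,"hand":1},{"dx":-25,"dy":16,"dz":0,"wx":0,"wy":0,"wz":0,"hand":1},{"dx":-25,"dy":16,"dz":0,"wx":0,"wy":0,"wz":0,"hand":1},{"dx":-25,"dy":16,"dz":0,"wx":0,"wy":0,"wz":0,"hand":1},{"dx":-25,"dy":16,"dz":0,"wx":0,"wy":0,"wz":0,"hand":1},{"dx":-25,"dy":16,"dz":0,"wx":0,"wy":0,"wz":0,"hand":1}]'
python3 - <<'E'
from h import *
for n in("top","scene"): cv2.imwrite(f"pics/{n}1.png",cv2.cvtColor(snapshot(n),cv2.COLOR_RGB2BGR))
a,b=[cv2.imread(f"pics/scene{i}.png")[90:420,130:570] for i in(0,1)]
cv2.imwrite("pics/cmp.png",np.vstack([np.hstack([a,b])[:, :]])) 
t=cv2.imread("pics/top1.png"); cv2.imwrite("pics/cmp.png",cv2.resize(np.hstack([a,b]),(800,300)))
E
```

```text
t: 11.58
eef_pos: [548.7, -247.6, 184.6]
ee_rot: [3.141, -0.0, 0.43]
ft_force: [0.3, -0.2, -0.3]
width: 0.6
t: 12.25
eef_pos: [384.3, -502.2, 183.9]
ee_rot: [3.14, 0.003, 0.423]
ft_force: [-0.1, -0.2, 0.7]
width: 0.2
```

View pics/cmp.png

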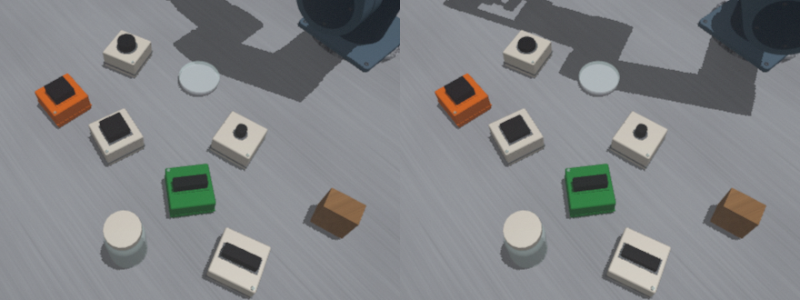

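View pics/top1.png

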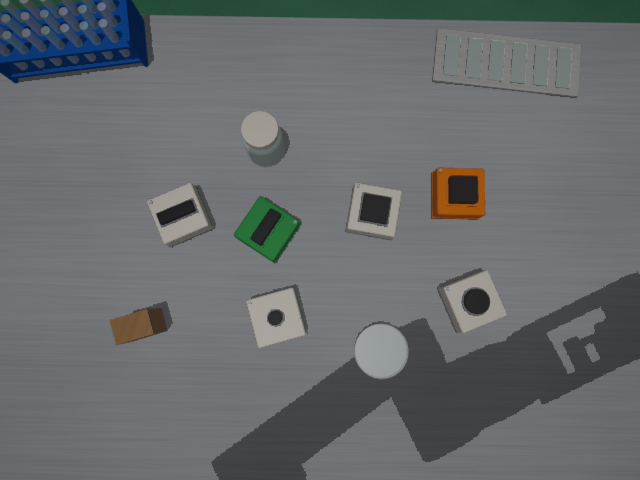

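Both views show the bar, round and square keys visibly lower, the small key unchanged, and nothing shifted. Handing in.

```bash
python3 -c "
from plant import *
print(state()['ft_force'],abs(state()['qd']).max()); print(finish_job())"
```

```text
[0.21195162 0.01911613 0.50262337] 0.0586479432359401
the job is handed in; nothing more can be done
None
```

I pressed the bar, large round and square keys in that order with shut fingertips at about 12 mm/s. The job was handed in at about 12.4 s of robot time, and no verdict is reported.

- **Presses:** each key top went down 10.4–10.5 mm. The force reading at the end of each press was 3.7, 4.0 and 4.4 N. Both fit a key at the end of its travel, and the limit is 25 N.
- **Final check:** the top and scene pictures show the three keys lower and the small round key unchanged. The boxes, jar, dish and carton look unmoved, and the arm was clear of everything.
- **Limits of the checks:** I judged latch depth and box positions by eye and from the press depth and force, not by a separate measurement of each key. The position estimates from the different cameras differed by up to about 4 mm, which mattered little on these keys. No check failed.

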